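# Turn a rinsed test cell over onto the drain tray

### The job

Turn the rinsed violet test cell upside down and stand it, mouth down, on the white drain tray. It cannot be turned over in one grip: first lay it flat on one of its sides on the bench and let go, then take a fresh grip and turn it the rest of the way. Set it down gently on the tray and slide it back until the plain wall opposite its drain port rests flush against the tray's upright fence; leave the things around it where they are.

Things in the scene. Friction and masses are not known exactly. Their poses are not given: they have to be found in the camera images.
- violet_cell: Violet hollow acrylic cell, open top, about 0.2 kg, starts upright on the bench. Origin on its underside; z runs from closed bottom to mouth, x from the drain-port wall to the plain wall opposite. In this frame the box spans x -8..42, y -33..35, z 0..66 mm; walls 4-5 mm thick, inner partition at x 13..21 up to z 58. Grip it across x (50 mm), upright or tilted, clear of the port.
- cell_port (a point): Outer end of the cell's drain port, at (-44, -29, 13) mm in the cell's frame, with its axes. The port is a round stub, radius 6 mm (3.5 at its outer half), sticking 36 mm out of the x = -8 mm wall, axis at y -29, z 13 to 16 mm. It reaches 2 mm past the y = -33 wall, so the cell lies flat on its y = 35 wall and slightly tilted on its y = -33 wall.
- cell_back (a point): Centre of the outer face of the cell's plain wall, the one opposite the drain port: at (42, 1, 33) mm in the cell's frame, with the cell's axes.
- drain_tray: White drain tray fixed on the bench, 180 (x) by 210 mm (y). Origin under its centre at bench height; x points from its open front to the fence. Things stand on ribs along x, tops 14 mm above the bench. Rims at both y ends (inner faces y = -100, 100 mm) are 22 mm high; the fence is 54 mm high, 6 mm thick, inner face at x = 84 mm. It stands to the left of the cell.
- tray_fence (a point): Middle of the fence's inner face at the height of the rib tops: at (84, 0, 14) mm in the tray's frame, with the tray's axes.
- clear_cell: Bystander: clear square test cell, 65 x 67 x 116 mm, with a brass strip in it, standing upright behind the work. Origin at the centre of its underside.
- small_beaker: Bystander: small beaker, 60 mm across and 82 mm high, with dark red contents. Origin at the centre of its underside.
- dropper_bottle: Bystander: dropper bottle with a red teat, 30 mm across and 86 mm high. Origin at the centre of its underside.
- black_clip: Bystander: black crocodile clip lying flat, 12 x 68 x 11 mm. Origin at the centre of its underside.
- steel_spatula: Bystander: steel spatula lying flat near the front edge of the bench, 11 x 191 x 4 mm, long axis y. Origin at the centre of its underside.
- mains_adaptor: Bystander: white mains adaptor, 58 x 88 x 34 mm. Origin at the centre of its underside.
Things that resemble listed ones, but are neither listed nor needed, are in the scene too. Leave any pink or turquoise look-alike of the violet_cell alone.

How it is judged (in metres and radians):
On the way:
1. the violet cell lies on one of its sides, let go and at rest, off the tray on the bench (angle between violet_cell's own z axis and vertical between 1.45 and 1.69 rad and contact force between the fingers and violet_cell below 0.1 N and contact force between violet_cell and drain_tray below 0.1 N and linear speed of violet_cell below 0.02 m/s and height (world z) of cell_back below 0.06 m), for 0.2 s.
At the end, for the whole second after the job is handed in: the violet cell stands mouth down on the tray's ribs (upside down within 0.08 rad), between the tray's rims, its plain wall (opposite the drain port) within 4 mm of the fence's inner face and parallel to it within 0.08 rad; it is let go and at rest (angle between violet_cell's own z axis and vertical above 3.06 rad and x of cell_back in the frame of tray_fence between -0.004 and 0.003 m and y of cell_back in the frame of tray_fence between -0.066 and 0.066 m and z of cell_back in the frame of tray_fence between 0.028 and 0.038 m and angle between the x axis of violet_cell and the x axis of drain_tray, either way round below 0.08 rad and contact force between the fingers and violet_cell below 0.1 N and linear speed of violet_cell below 0.02 m/s); the robot touches nothing.
It fails at once if the violet cell is dropped or slammed on the tray (over 80 N between them) (contact force between violet_cell and drain_tray above 80 N).
It fails at once if a bystander (clear cell, beaker, dropper bottle, clip, spatula, adaptor) is moved by more than 25 mm (distance of any of clear_cell, small_beaker, dropper_bottle, black_clip, steel_spatula, mains_adaptor from where it was at the start of the episode above 0.025 m).
It also fails if it takes over 72 s, if anything falls off the work surface, if the arm or the gripper's body presses on something with over 40 N, if the wrist force passes 120 N, or if a joint passes its speed limit or range.

### The arm

A 6-joint arm with a two-finger parallel gripper is mounted at the origin on a cart in front of the work surface, level with it; the furniture and walls round the work are solid. World frame = base frame: x ahead of the robot, y to its left, z up, the work surface at z = 0. Lengths are in mm, angles in rad, forces in N, time in s.
With the tool pointing down it reaches from about 275 to 1000 mm from the base axis. Payload 8.4 kg.
Tool frame: the origin (TCP) lies between the finger pads; the fingertips stand 8 mm ahead of it and the grasp point (between the pads) lies 11 mm behind it (tcp_to_tips is the distance from the TCP to the fingertips, in mm); z points along the fingers, y is the line along which they close (so a half turn about z gives the same grasp; the last joint's range is limited). The gripper opens to 85 mm and grips with 20 to 120 N. Pads are 22 mm wide; open, the fingers measure 114 mm over their backs; the gripper's body (76 mm by 85 mm) begins 54 mm behind the grasp point. The pads swing forward as they close: fully open they stand 13 mm farther back than shut.
Start: joints at [-1.193, 0.353, 1.633, -0, 1.155, -0.002], TCP at [231.708, -580.465, 211.681] pointing down, gripper open.
Joint ranges: [-2.63, 2.63], [-0.92, 2.1], [0.06, 2.66], [-1.3, 4.44], [0, 2.69], [-3.02, 3.02]. Speed limits (rad/s): [2.22, 2.22, 2.79, 3.14, 3.14, 3.14].

### API

Orientations are given as [roll, pitch, yaw] about the fixed x, y, z axes, in that order (R = Rz(yaw) Ry(pitch) Rx(roll)).
In Python, from rig import * gives the robot as it stands.
- The arm moves only by the tool step_arm, never from a script. Its argument "motion" is a list of rows, each an object with "claw": the finger opening in mm, from 0 to 85.4; "delta_pos": the shift along the tool's x, y, z in mm, a list of three; "turn": the turn about the tool's z in rad. In form: [{"claw": claw, "delta_pos": [dx, dy, dz], "turn": turn}, ...]. A call has 1 to 8 rows; each row shifts and turns the commanded pose from where the row before left it, along the tool's axes as they then stand; what a row does not reach is not made up. A row lasts 1/12 s, in which the tool goes at most 41.7 mm and 7.16 degrees, less where a joint would pass 70% of its speed; a pose out of reach is approached as far as the arm can. A call is refused whole if a number of a shift passes 41.7 or a number of a turn 0.125, either way. A call with a gripper value outside its range is refused whole. The fingers move at their own pace and stop on an object; "force" is the grip in N (left out, the last holds). Time passes only in rows, so rows that do not move let the fingers close. It gives the time, the measured TCP pose, the force, the opening and the grip force at its end, in the units of the state.
- sense(): the state, without advancing time (a new reading comes with each control period).
- grab_frame(name): name is "scene" or "top"; returns a dict with "img" (480x640x3 uint8, red, green, blue), "vertical_fov" (degrees; the focal length in pixels is half the picture's height over the tangent of half this angle, whatever the lens; pixels are square), "cx", "cy" (the principal point, pixels), "D" ([k1, k2, p1, p2, k3] as OpenCV has them; the pictures are not rectified), "R" (3x3) and "t" (3): a world point X has camera coordinates R X + t. Camera axes: x right, y down, z forward; pixel columns grow to the right and rows downward; lengths in mm; the calibration is good to about 2 mm. A picture is of the moment at which its call begins. There is no depth.
- sign_off(): hands the job in; it is judged then, once.
The state is a dict: "clock": time; "qpos": joint angles; "qvel": joint speeds; "joint_efforts": joint torques, N m; "eef_pos": TCP position; "tcp_rot": TCP orientation; "contact_force": force on the tool from outside, world axes, zero at the start; "wrist_torque": the same for the moment, N m; "opening": opening from 0.0 (shut) to 1.0 (fully open); "grasp_force": force on a finger pad.
Only numpy, scipy, OpenCV 4.12 (cv2) and the standard library are available. Lean on these libraries where they do the work, as an engineer would, in place of code of your own. Each camera call takes 0.05 s, during which the arm holds its last target. There are 200 camera calls.

## Working session

There is one attempt and no reset: what is moved stays moved. The work goes in short steps, Python scripts to look and compute and a tool call to move; the robot and the scene stay as the last step left them, time stands still between calls to the robot, and variables do not carry over. Pictures are saved under pics/ and viewed, at most 10 in all, crops included, and the job is handed in when it is done.

Besides the shell and the picture viewer there is one more tool, called as name(argument=value, ...) on one line, values as JSON. step_arm: Moves the arm, as the interface text tells. Its arguments: {"type":"object","properties":{"motion":{"type":"array","items":{"type":"object","properties":{"claw":{"type":"number"},"delta_pos":{"type":"array","items":{"type":"number"}},"turn":{"type":"number"}}}},"force":{"type":"number"}},"required":["motion"]}

```bash
mkdir -p pics; ls
python3 - <<'E'
from rig import *
import cv2
for n in("scene","top"):
    f=grab_frame(n); cv2.imwrite(f"pics/{n}0.png",f["img"][:,:,::-1])
    print(n,f["vertical_fov"],f["cx"],f["cy"],f["D"],f["R"],f["t"])
print(sense())
E
```

```text
pics
scene 48.6066903871574 320.33638170139363 234.78082019762232 [0.01440319 0.         0.         0.         0.        ] [[-0.74521754 -0.66677288 -0.00804628]
 [-0.52037335  0.58905503 -0.61824408]
 [ 0.41696809 -0.45653927 -0.78594498]] [ 324.49848509  352.24330214 1353.24514379]
top 56.67015999599466 319.9740027057424 249.05043299302392 [0.01267992 0.         0.         0.         0.        ] [[ 0.00445054 -0.99997515  0.00546704]
 [-0.98493785 -0.00532849 -0.17282663]
 [ 0.17285147 -0.00461552 -0.98493709]] [-105.3879138   502.10496094 1030.60485464]
{'clock': 0.1, 'qpos': array([-1.19338540e+00,  3.53587146e-01,  1.63407300e+00,  1.85727922e-05,
        1.15519108e+00, -2.39319336e-03]), 'qvel': array([-0.00114266, -0.00099107, -0.00045019, -0.00085061, -0.00053959,
        0.00110449]), 'joint_efforts': array([-8.19756078e-04, -6.06355619e+01, -3.42819357e+01, -1.04521466e-04,
        3.97930155e-03, -1.71758910e-05]), 'eef_pos': array([ 231.55268885, -580.03167166,  211.02594726]), 'tcp_rot': array([-3.14033413e+00, -1.99942243e-05,  3.79796602e-01]), 'contact_force': array([ 0.03324841, -0.15629592,  0.34290461]), 'wrist_torque': array([ 0.00283035, -0.03199599,  0.01157422]), 'grasp_force': 0.0, 'opening': 0.9973642651618257}
```

View pics/scene0.png

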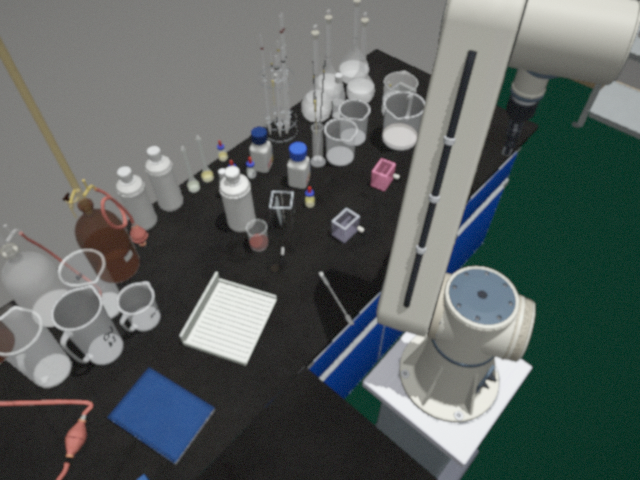

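View pics/top0.png

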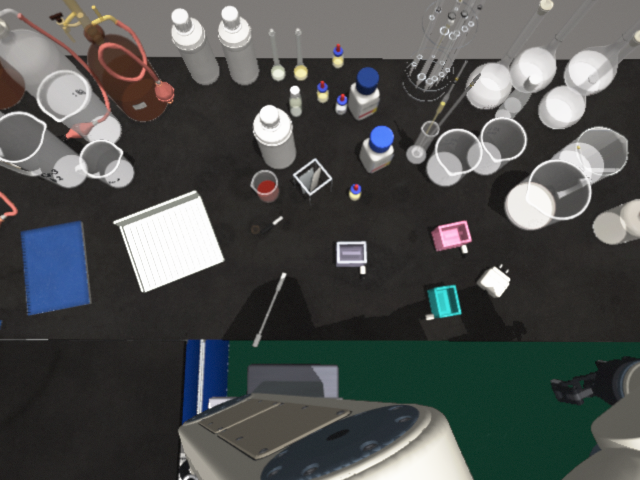

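Candidates in the top view: violet/greyish cell (352,253), pink (452,236) and turquoise (444,301). The first fits the description, and I'll confirm it in a crop along with the tray.

```bash
cat > h.py <<'E'
import numpy as np, cv2
from rig import *
def cam(f):
    F=240/np.tan(np.radians(f["vertical_fov"]/2))
    return np.array([[F,0,f["cx"]],[0,F,f["cy"]],[0,0,1.]]),np.array(f["D"]),np.array(f["R"]),np.array(f["t"])
def ray(f,uv,z):
    K,D,R,t=cam(f); p=cv2.undistortPoints(np.array(uv,float).reshape(-1,1,2),K,D)[:,0]
    d=np.c_[p,np.ones(len(p))]@R; c=-R.T@t
    return c+d*((z-c[2])/d[:,2])[:,None]
def proj(f,X):
    K,D,R,t=cam(f); return cv2.projectPoints(np.array(X,float),cv2.Rodrigues(R)[0],t,K,D)[0][:,0]
def crop(f,x,y,w,h,s,name):
    cv2.imwrite(name,cv2.resize(f["img"][y:y+h,x:x+w,::-1],None,fx=s,fy=s,interpolation=cv2.INTER_CUBIC))
E
python3 - <<'E'
from h import *
f=grab_frame("top"); 
a=cv2.resize(f["img"][225:285,320:380],(480,480),interpolation=3); b=cv2.resize(f["img"][185:295,105:225],(524,480),interpolation=3)
c=np.hstack([a,b[:, :320]]); cv2.imwrite("pics/a.png",c[:,:,::-1])
crop(f,105,185,125,115,5,"pics/tray.png")
E
```

```text
(no output)
```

View pics/a.png

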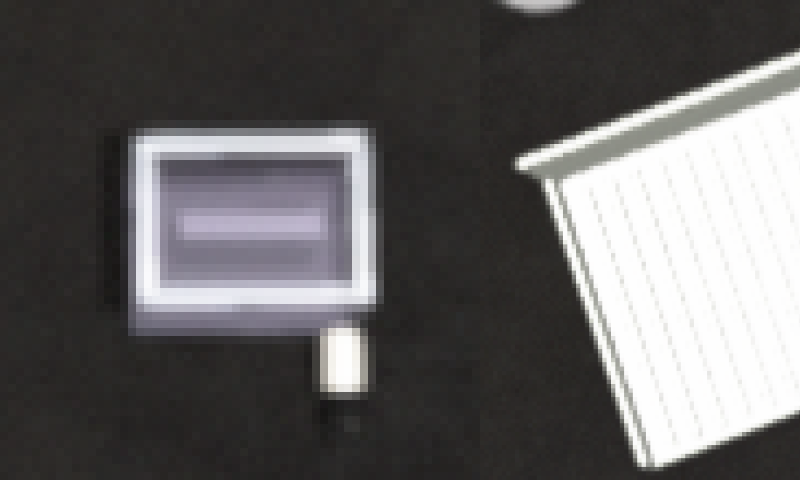

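View pics/tray.png

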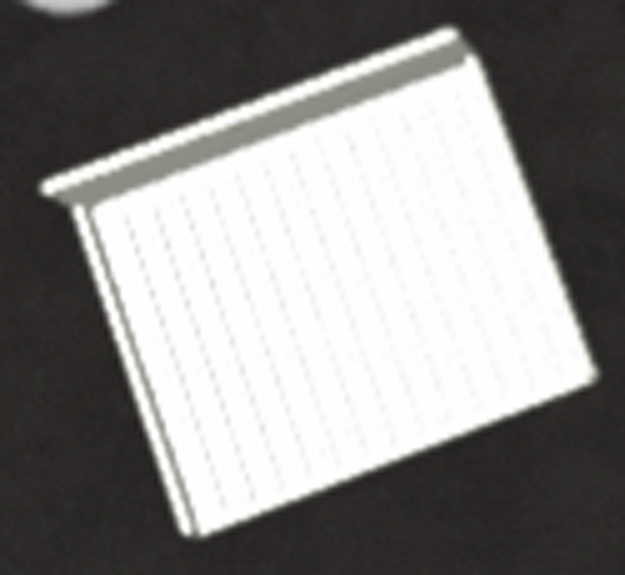

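The left panel shows a violet-grey cell with inner partition and a white port at lower right (full-image ~(362,270)). That is the violet cell. The tray fence runs (113,222)–(195,190) at the top. Next I fit both poses.

```bash
cat > fit.py <<'E'
from h import *
from scipy.optimize import least_squares
def fit(f,L,uv,x0):
    L=np.array(L,float); uv=np.array(uv,float)
    def W(p): c,s=np.cos(p[2]),np.sin(p[2]); return L@np.array([[c,s,0],[-s,c,0],[0,0,1]])+[p[0],p[1],0]
    r=least_squares(lambda p:(proj(f,W(p))-uv).ravel(),x0,x_scale=[100,100,1])
    print(np.round(r.x,3),np.round(r.fun,1))
E
python3 - <<'E'
from fit import *
f=grab_frame("top")
px=lambda P,s,o:(np.array(P)+.5)/s-.5+o
fit(f,[[42,35,66],[42,-33,66],[-8,-33,66],[-8,35,66],[-44,-29,14]],px([[131,129],[374,127],[376,303],[133,307],[343,396]],8,[320,225]),[450,-60,0])
fit(f,[[90,105,54],[90,-105,54],[-90,105,22],[-90,-105,22],[84,100,14]],px([[41,185],[452,28],[183,533],[597,377],[95,207]],5,[105,185]),[450,300,.2])
for n,u in dict(clipL=(250,229),clipR=(283,218),beaker=(265,196),clear=(312,190),pinkBL=(438,250),dropper=(355,198),spatT=(284,275)).items(): print(n,ray(f,[u],5)[0].round())
E
```

```text
[ 4.78526e+02 -1.78163e+02  4.30000e-02] [ 0.3  0.1 -1.4 -0.8 -0.5 -1.9  1.  -1.3  0.6  4.1]
[5.22527e+02 2.64238e+02 3.87000e-01] [ 0.1 -0.4  0.8 -0.1  0.2  0.5 -0.4 -0.3 -0.7  0.4]
clipL [560.  73.   5.]
clipR [589.  -9.   5.]
beaker [646.  38.   5.]
clear [663. -82.   5.]
pinkBL [ 509. -399.    5.]
dropper [ 642. -192.    5.]
spatT [444. -14.   5.]
```

Run:
```python
from fit import *
f=grab_frame("top")
px=lambda P,s,o:(np.array(P)+.5)/s-.5+o
fit(f,[[42,35,66],[42,-33,66],[-8,-33,66],[-8,35,66]],px([[131,129],[374,127],[376,303],[133,307]],8,[320,225]),[450,-160,0])
fit(f,[[42,35,66],[42,-33,66],[-8,-33,66],[-8,35,66],[-8,35,0]],px([[131,129],[374,127],[376,303],[133,307],[131,334]],8,[320,225]),[450,-160,0])
print(proj(f,[[471.,-143,0]]))
s=sense(); print(s["eef_pos"],s["tcp_rot"],s["opening"])
```

```text
[ 4.76076e+02 -1.77946e+02  1.30000e-02] [ 0.8  0.6 -1.   0.7 -0.7 -0.5  0.8 -0.8]
[ 4.75937e+02 -1.78006e+02  1.50000e-02] [ 0.7  0.7 -1.   0.7 -0.6 -0.5  0.9 -0.7 -0.  -0.3]
[[335.85655039 264.63555654]]
[ 231.62367321 -580.24656808  211.34405138] [-3.14093105e+00  1.32506026e-05  3.79826094e-01] 1.0031669484420729
```

step_arm(motion=[{"claw": 85,"turn": -0.12},{"claw": 85,"turn": -0.12},{"claw": 85,"turn": -0.12},{"claw": 85,"turn": -0.12},{"claw": 85,"turn": -0.12},{"claw": 85,"turn": -0.12},{"claw": 85,"turn": -0.12},{"claw": 85,"turn": -0.12}], force=20)

```text
schema error: expected keys claw, delta_pos, turn
```

step_arm(motion=[{"claw": 85,"turn": -0.12},{"claw": 85,"turn": -0.12},{"claw": 85,"delta_pos": [35,22,0]},{"claw": 85,"delta_pos": [35,22,0]},{"claw": 85,"delta_pos": [35,22,0]},{"claw": 85,"delta_pos": [35,22,0]},{"claw": 85,"delta_pos": [35,22,0]},{"claw": 85,"delta_pos": [35,22,0]}])

```text
schema error: expected keys claw, delta_pos, turn
```

step_arm(motion=[{"claw": 85,"delta_pos": [35,22,0]},{"claw": 85,"delta_pos": [35,22,0]},{"claw": 85,"delta_pos": [35,22,0]},{"claw": 85,"delta_pos": [35,22,0]},{"claw": 85,"delta_pos": [35,22,0]},{"claw": 85,"delta_pos": [35,22,0]},{"claw": 85},{"claw": 85}])

```text
schema error: expected keys claw, delta_pos, turn
```

All keys are required.

step_arm(motion=[{"claw": 85,"delta_pos": [0,0,0],"turn": -0.12},{"claw": 85,"delta_pos": [0,0,0],"turn": -0.12},{"claw": 85,"delta_pos": [0,0,0],"turn": -0.12},{"claw": 85,"delta_pos": [0,0,0],"turn": -0.12},{"claw": 85,"delta_pos": [0,0,0],"turn": -0.12},{"claw": 85,"delta_pos": [0,0,0],"turn": -0.12},{"claw": 85,"delta_pos": [0,0,0],"turn": -0.12},{"claw": 85,"delta_pos": [0,0,0],"turn": -0.12}], force=20)

```text
clock: 0.92
eef_pos: [231.7, -580.4, 211.6]
tcp_rot: [-3.141, -0.0, 1.346]
contact_force: [0.7, -0.5, 0.4]
opening: 0.993
grasp_force: 0.0
```

step_arm(motion=[{"claw": 85,"delta_pos": [0,0,0],"turn": -0.12},{"claw": 85,"delta_pos": [0,0,0],"turn": -0.12},{"claw": 85,"delta_pos": [35,22,0],"turn": 0},{"claw": 85,"delta_pos": [35,22,0],"turn": 0},{"claw": 85,"delta_pos": [35,22,0],"turn": 0},{"claw": 85,"delta_pos": [35,22,0],"turn": 0},{"claw": 85,"delta_pos": [35,22,0],"turn": 0},{"claw": 85,"delta_pos": [35,22,0],"turn": 0}])

```text
clock: 1.58
eef_pos: [362.4, -367.5, 211.7]
tcp_rot: [3.141, 0.0, 1.579]
contact_force: [1.1, -1.6, 0.2]
opening: 0.999
grasp_force: 0.0
```

step_arm(motion=[{"claw": 85,"delta_pos": [35,22,0],"turn": 0},{"claw": 85,"delta_pos": [35,22,0],"turn": 0},{"claw": 85,"delta_pos": [35,22,0],"turn": 0},{"claw": 85,"delta_pos": [35,22,0],"turn": 0},{"claw": 85,"delta_pos": [35,22,0],"turn": 0},{"claw": 85,"delta_pos": [35,22,0],"turn": 0},{"claw": 85,"delta_pos": [0,0,0],"turn": 0},{"claw": 85,"delta_pos": [0,0,0],"turn": 0}])

```text
clock: 2.25
eef_pos: [492.7, -156.2, 211.6]
tcp_rot: [-3.141, -0.0, 1.584]
contact_force: [-0.3, -0.9, 0.3]
opening: 0.994
grasp_force: 0.0
```

step_arm(motion=[{"claw": 85,"delta_pos": [3,0,40],"turn": 0},{"claw": 85,"delta_pos": [0,0,40],"turn": 0},{"claw": 85,"delta_pos": [0,0,40],"turn": 0},{"claw": 85,"delta_pos": [0,0,30],"turn": 0},{"claw": 85,"delta_pos": [0,0,21],"turn": 0},{"claw": 85,"delta_pos": [0,0,0],"turn": 0},{"claw": 45,"delta_pos": [0,0,0],"turn": 0},{"claw": 45,"delta_pos": [0,0,0],"turn": 0}])

```text
clock: 2.92
eef_pos: [492.4, -156.1, 41.9]
tcp_rot: [3.14, 0.001, 1.579]
contact_force: [0.0, -0.1, 1.0]
opening: 0.739
grasp_force: 0.0
```

step_arm(motion=[{"claw": 45,"delta_pos": [0,0,0],"turn": 0},{"claw": 45,"delta_pos": [0,0,0],"turn": 0},{"claw": 45,"delta_pos": [0,0,0],"turn": 0},{"claw": 45,"delta_pos": [0,0,0],"turn": 0}])

```text
clock: 3.25
eef_pos: [492.9, -155.7, 42.6]
tcp_rot: [3.139, 0.001, 1.58]
contact_force: [-1.9, -2.1, 5.5]
opening: 0.566
grasp_force: 19.8
```

step_arm(motion=[{"claw": 45,"delta_pos": [2.4,0,0.5],"turn": 0},{"claw": 45,"delta_pos": [2.4,0,0],"turn": 0},{"claw": 45,"delta_pos": [2.4,0,0],"turn": 0},{"claw": 45,"delta_pos": [2.4,0,0],"turn": 0},{"claw": 45,"delta_pos": [2.4,0,0],"turn": 0},{"claw": 45,"delta_pos": [2.4,0,0],"turn": 0},{"claw": 45,"delta_pos": [2.4,0,0],"turn": 0},{"claw": 45,"delta_pos": [2.4,0,0],"turn": 0}])

```text
clock: 3.92
eef_pos: [494.2, -137.0, 43.1]
tcp_rot: [3.136, 0.002, 1.58]
contact_force: [-1.3, -2.3, 11.4]
opening: 0.565
grasp_force: 20.7
```

Run:
```python
from h import *
f=grab_frame("top"); g=grab_frame("scene")
a=cv2.resize(f["img"][215:295,290:390],(400,320),interpolation=3); b=cv2.resize(g["img"][180:260,290:390],(400,320),interpolation=3)
cv2.imwrite("pics/b.png",np.hstack([a,b])[:,:,::-1]); print(sense()["contact_force"])
```

```text
[-1.66421686 -1.93477434 13.230642  ]
```

View pics/b.png

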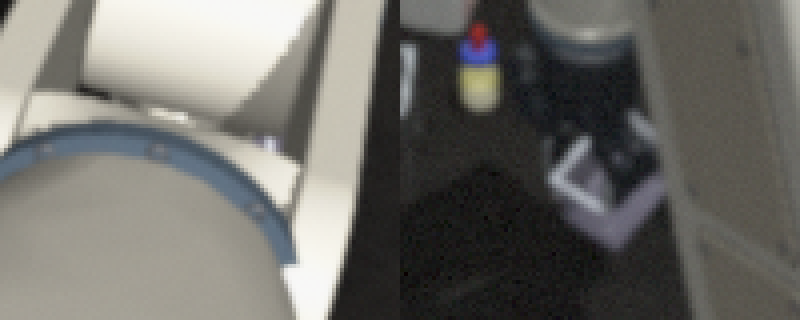

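The cell slid instead of tipping, so bench friction is low. The tray's fixed 22 mm rim will serve as a pivot stop instead: regrip lower and nearer the middle, lift, and take it there.

step_arm(motion=[{"claw": 70,"delta_pos": [0,0,0],"turn": 0},{"claw": 70,"delta_pos": [0,0,0],"turn": 0},{"claw": 70,"delta_pos": [0,0,0],"turn": 0},{"claw": 70,"delta_pos": [-6,0,3],"turn": 0},{"claw": 70,"delta_pos": [-6,0,3],"turn": 0},{"claw": 45,"delta_pos": [0,0,0],"turn": 0},{"claw": 45,"delta_pos": [0,0,0],"turn": 0},{"claw": 45,"delta_pos": [0,0,0],"turn": 0}], force=20)

```text
clock: 4.68
eef_pos: [491.6, -148.1, 33.9]
tcp_rot: [-3.141, -0.0, 1.579]
contact_force: [0.0, -0.6, -1.1]
opening: 0.578
grasp_force: 21.0
```

step_arm(motion=[{"claw": 45,"delta_pos": [0,0,0],"turn": 0},{"claw": 45,"delta_pos": [0,0,-10],"turn": 0},{"claw": 45,"delta_pos": [0,0,-20],"turn": 0},{"claw": 45,"delta_pos": [0,0,-30],"turn": 0},{"claw": 45,"delta_pos": [0,0,-20],"turn": 0},{"claw": 45,"delta_pos": [0,0,0],"turn": -0.12},{"claw": 45,"delta_pos": [0,0,0],"turn": -0.12},{"claw": 45,"delta_pos": [0,0,0],"turn": -0.12}])

```text
clock: 5.35
eef_pos: [492.0, -147.8, 115.4]
tcp_rot: [3.141, 0.001, 1.946]
contact_force: [1.1, 0.6, -2.7]
opening: 0.579
grasp_force: 21.6
```

Run:
```python
from h import *
s=sense(); print(s["eef_pos"],s["tcp_rot"],s["opening"],s["grasp_force"],s["contact_force"])
f=grab_frame("top"); g=grab_frame("scene")
a=cv2.resize(f["img"][215:295,290:390],(400,320),interpolation=3); b=cv2.resize(g["img"][180:260,290:390],(400,320),interpolation=3)
cv2.imwrite("pics/c.png",np.hstack([a,b])[:,:,::-1])
```

```text
[ 492.03892696 -147.75592624  115.40289726] [3.14057526e+00 6.53651062e-04 1.94588906e+00] 0.5794318898316069 21.61531090736389 [ 1.13271412  0.62909568 -2.67873952]
```

View pics/c.png

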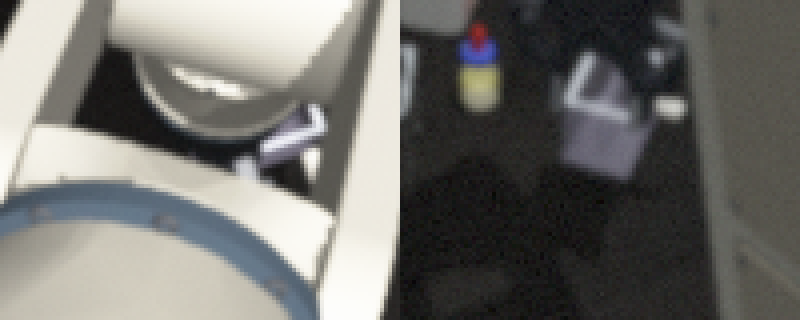

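Run:
```python
from h import *
g=grab_frame("scene"); s=sense(); yaw=s["tcp_rot"][2]
P=ray(g,[(290+165/4,180+103/4),(290+235/4,180+120/4),(290+160/4,180+160/4),(290+229/4,180+180/4)],147); P[2:]=ray(g,[(290+160/4,180+160/4),(290+229/4,180+180/4)],81)
d=P-s["eef_pos"]; print(P.round(), "along tool x:",(d[:,:2]@[np.cos(yaw),np.sin(yaw)]).round(1),"tool y:",(d[:,:2]@[np.sin(yaw),-np.cos(yaw)]).round(1))
c,t=np.cos(.387),np.sin(.387)
for xt in(-45,): print([522.5+c*xt+t*105,264.2+t*xt-c*105])
```

```text
[[ 511. -133.  147.]
 [ 463. -153.  147.]
 [ 515. -132.   81.]
 [ 464. -151.   81.]] along tool x: [7.3 5.1 6.3 6.5] tool y: [ 23.2 -28.6  26.9 -26.8]
[np.float64(520.4562122735164), np.float64(149.98168740640108)]
```

step_arm(motion=[{"claw": 45,"delta_pos": [0,0,30],"turn": 0},{"claw": 45,"delta_pos": [0,0,30],"turn": 0},{"claw": 45,"delta_pos": [0,0,15],"turn": 0},{"claw": 45,"delta_pos": [0,0,5],"turn": 0},{"claw": 45,"delta_pos": [0,0,0],"turn": 0},{"claw": 70,"delta_pos": [0,0,0],"turn": 0},{"claw": 70,"delta_pos": [0,0,0],"turn": 0},{"claw": 70,"delta_pos": [-5,0,0],"turn": 0}], force=20)

```text
clock: 6.17
eef_pos: [493.9, -152.3, 34.8]
tcp_rot: [3.141, 0.0, 1.939]
contact_force: [-0.1, 0.0, 0.1]
opening: 0.816
grasp_force: 0.0
```

step_arm(motion=[{"claw": 70,"delta_pos": [-7,0,0],"turn": 0},{"claw": 70,"delta_pos": [-7,0,0],"turn": 0},{"claw": 45,"delta_pos": [0,0,0],"turn": 0},{"claw": 45,"delta_pos": [0,0,0],"turn": 0},{"claw": 45,"delta_pos": [0,0,0],"turn": 0},{"claw": 45,"delta_pos": [0,0,0],"turn": 0},{"claw": 45,"delta_pos": [0,0,-15],"turn": 0},{"claw": 45,"delta_pos": [0,0,-20],"turn": 0}])

```text
clock: 6.83
eef_pos: [496.7, -164.7, 67.8]
tcp_rot: [-3.138, -0.003, 1.94]
contact_force: [-0.8, 0.1, -2.8]
opening: 0.579
grasp_force: 22.7
```

step_arm(motion=[{"claw": 45,"delta_pos": [0,0,-25],"turn": 0},{"claw": 45,"delta_pos": [0,0,-20],"turn": 0},{"claw": 45,"delta_pos": [0,0,0],"turn": 0}])

```text
clock: 7.08
eef_pos: [500.5, -165.9, 117.3]
tcp_rot: [3.138, 0.003, 1.94]
contact_force: [1.1, 0.7, -1.4]
opening: 0.576
grasp_force: 22.7
```

Run:
```python
from h import *
s=sense(); print(s["eef_pos"],s["tcp_rot"],s["opening"],s["grasp_force"],s["contact_force"])
g=grab_frame("scene"); cv2.imwrite("pics/d.png",cv2.resize(g["img"][170:260,290:390],(800,600)[:1]+(720,),interpolation=3)[:600,:,::-1])
```

```text
[ 500.50029773 -165.91367079  117.33547127] [3.13784008e+00 2.68810867e-03 1.93984374e+00] 0.5759139416067702 22.680746018886566 [ 1.08263866  0.69030462 -1.44663526]
```

View pics/d.png

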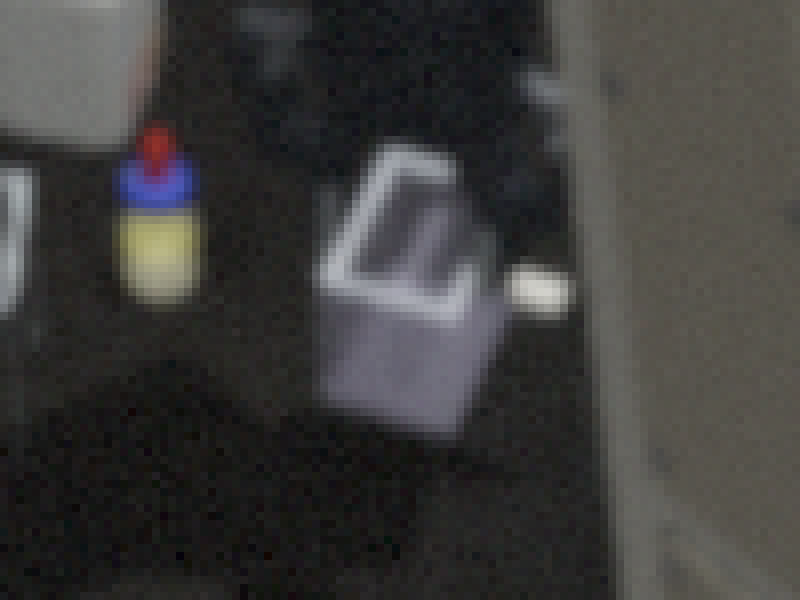

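```bash
cat > held.py <<'E'
from h import *
from scipy.optimize import least_squares
from scipy.spatial.transform import Rotation as Ro
def held(f,s,L,uv,phi0=0,g0=(17,10,45)):
    L=np.array(L,float);uv=np.array(uv,float); yaw=s["tcp_rot"][2]-np.pi/2
    def W(p): return (L-p[:3])@(Ro.from_euler('z',yaw)*Ro.from_euler('x',p[3])).as_matrix().T+s["eef_pos"]+[0,0,11]
    r=least_squares(lambda p:np.r_[(proj(f,W(p))-uv).ravel(),(p[0]-17)/2],[*g0,phi0],x_scale=[10,10,10,.3])
    print("grip in cell",r.x[:3].round(1),"tilt deg",np.degrees(r.x[3]).round(1),r.fun.round(1))
E
python3 - <<'E'
from held import *
g=grab_frame("scene");s=sense()
px=lambda P:(np.array(P)+.5)/8-.5+[290,170]
held(g,s,[[42,35,66],[-8,35,66],[42,35,0],[-8,35,0],[42,-33,66]],px([[318,280],[462,318],[320,402],[456,439],[385,143]]))
E
```

```text
grip in cell [17.4  0.9 30.9] tilt deg -0.5 [ 0.5  0.1 -0.7 -0.   0.2 -0.3 -0.6 -0.3  0.2  0.5  0.2]
```

```bash
sed -i 's|(p\[0\]-17)/2\]|(p[0]-17)/2,(p[2]-g0[2])/1.]|' held.py
python3 - <<'E'
from held import *
g=grab_frame("scene");s=sense()
px=lambda P:(np.array(P)+.5)/8-.5+[290,170]
held(g,s,[[42,35,66],[-8,35,66],[42,35,0],[-8,35,0],[42,-33,66]],px([[318,280],[462,318],[320,402],[456,439],[385,143]]))
E
```

```text
grip in cell [14.3 12.9 44.8] tilt deg -0.1 [ 1.1  0.3 -0.3  0.1  0.7 -0.2 -0.3 -0.3  0.7  1.  -1.3 -0.2]
```

step_arm(motion=[{"claw": 45,"delta_pos": [0,0,0],"turn": -0.018},{"claw": 45,"delta_pos": [36,17.5,0],"turn": 0},{"claw": 45,"delta_pos": [36,17.5,0],"turn": 0},{"claw": 45,"delta_pos": [36,17.5,0],"turn": 0},{"claw": 45,"delta_pos": [36,17.5,0],"turn": 0},{"claw": 45,"delta_pos": [36,17.5,0],"turn": 0},{"claw": 45,"delta_pos": [36,17.5,0],"turn": 0},{"claw": 45,"delta_pos": [34,17.5,0],"turn": 0}])

```text
clock: 7.9
eef_pos: [516.4, 114.1, 112.8]
tcp_rot: [-3.139, -0.001, 1.959]
contact_force: [1.6, -0.9, -2.4]
opening: 0.577
grasp_force: 21.6
```

step_arm(motion=[{"claw": 45,"delta_pos": [0,0,20],"turn": 0},{"claw": 45,"delta_pos": [0,0,25],"turn": 0},{"claw": 45,"delta_pos": [0,0,15],"turn": 0},{"claw": 45,"delta_pos": [0,0,7],"turn": 0},{"claw": 45,"delta_pos": [0,0,0],"turn": 0},{"claw": 45,"delta_pos": [0,0,0],"turn": 0}])

```text
clock: 8.4
eef_pos: [517.3, 111.9, 46.7]
tcp_rot: [-3.14, -0.0, 1.958]
contact_force: [0.6, 0.3, -2.2]
opening: 0.576
grasp_force: 21.7
```

```bash
cat > st.py <<'E'
from h import *
s=sense();yaw=s["tcp_rot"][2];d=s["eef_pos"]-[522.5,264.2,0];c,t=np.cos(.387),np.sin(.387)
print("t",s["clock"],"tray",(c*d[0]+t*d[1]).round(1),(-t*d[0]+c*d[1]).round(1),"z",d[2].round(1),"yaw-tray",(yaw-np.pi/2-.387).round(3),"F",s["contact_force"].round(1),s["opening"].round(3),s["grasp_force"].round(1))
E
python3 st.py
```

```text
Traceback (most recent call last):
  File "st.py", line 3, in <module>
    print("t",s["clock"],"tray",(c*d[0]+t*d[1]).round(1),(-t*d[0]+c*d[1]).round(1),"z",d[2].round(1),"yaw-tray",(yaw-np.pi/2-.387).round(3),"F",s["contact_force"].round(1),s["opening"].round(3),s["grasp_force"].round(1))
                                                                                                                                                                            ^^^^^^^^^^^^^^^^^^
AttributeError: 'float' object has no attribute 'round'
```

step_arm(motion=[{"claw": 45,"delta_pos": [7,0,0],"turn": 0},{"claw": 45,"delta_pos": [6,0,0],"turn": 0},{"claw": 45,"delta_pos": [5,0,-2.4],"turn": 0},{"claw": 45,"delta_pos": [5,0,-2.3],"turn": 0},{"claw": 45,"delta_pos": [5.5,0,-1],"turn": 0},{"claw": 45,"delta_pos": [5.5,0,-1],"turn": 0},{"claw": 45,"delta_pos": [5.5,0,0.5],"turn": 0},{"claw": 45,"delta_pos": [5.5,0,0.5],"turn": 0}])

```text
clock: 9.07
eef_pos: [501.0, 154.5, 53.4]
tcp_rot: [3.141, 0.0, 1.958]
contact_force: [1.8, -2.6, 2.1]
opening: 0.577
grasp_force: 21.2
```

```bash
sed -i 's/s\["opening"\].round(3),s\["grasp_force"\].round(1)/s["opening"],s["grasp_force"]/' st.py; python3 st.py
python3 - <<'E'
from h import *
g=grab_frame("scene"); crop(g,200,210,100,100,6,"pics/e.png")
E
```

```text
t 9.0667 tray -61.4 -93.5 z 53.4 yaw-tray 0.0 F [ 1.8 -2.6  2.1] 0.5772424737412408 21.15277111530304
```

View pics/e.png

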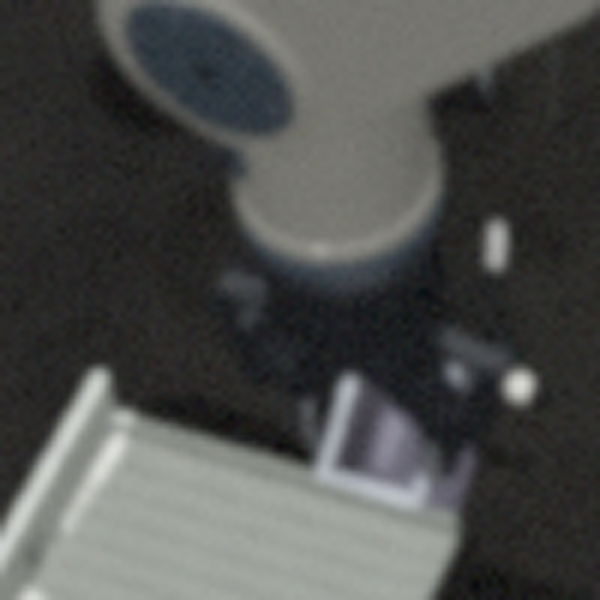

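step_arm(motion=[{"claw": 45,"delta_pos": [5.2,0,2],"turn": 0},{"claw": 45,"delta_pos": [5.2,0,2],"turn": 0},{"claw": 45,"delta_pos": [4.6,0,3.2],"turn": 0},{"claw": 45,"delta_pos": [4.6,0,3.2],"turn": 0},{"claw": 45,"delta_pos": [4.4,0,4.2],"turn": 0},{"claw": 45,"delta_pos": [3.4,0,4.2],"turn": 0},{"claw": 45,"delta_pos": [0,0,0],"turn": 0}])

```text
clock: 9.7
eef_pos: [490.1, 180.1, 33.4]
tcp_rot: [-3.141, -0.0, 1.958]
contact_force: [2.2, -1.2, 3.0]
opening: 0.574
grasp_force: 21.1
```

step_arm(motion=[{"claw": 45,"delta_pos": [0,0,0],"turn": 0},{"claw": 45,"delta_pos": [0,0,0],"turn": 0},{"claw": 45,"delta_pos": [0,0,-5],"turn": 0},{"claw": 45,"delta_pos": [0,0,-10],"turn": 0},{"claw": 45,"delta_pos": [0,0,-15],"turn": 0},{"claw": 45,"delta_pos": [0,0,-15],"turn": 0},{"claw": 45,"delta_pos": [-10,-4,0],"turn": 0},{"claw": 45,"delta_pos": [-20,-7,0],"turn": 0}], force=40)

```text
clock: 10.37
eef_pos: [492.2, 147.9, 80.2]
tcp_rot: [3.139, -0.0, 1.959]
contact_force: [-0.2, -0.2, -2.2]
opening: 0.571
grasp_force: 41.9
```

step_arm(motion=[{"claw": 45,"delta_pos": [-30,-11,0],"turn": 0},{"claw": 45,"delta_pos": [-30,-11,0],"turn": 0},{"claw": 45,"delta_pos": [-30,-11,0],"turn": 0},{"claw": 45,"delta_pos": [-30,-11,0],"turn": 0},{"claw": 45,"delta_pos": [-30,-11,0],"turn": 0},{"claw": 45,"delta_pos": [-30,-11,0],"turn": 0},{"claw": 45,"delta_pos": [-20,-11,0],"turn": 0},{"claw": 45,"delta_pos": [-10,-8,0],"turn": 0}])

```text
clock: 11.03
eef_pos: [491.3, -82.4, 78.9]
tcp_rot: [-3.141, 0.0, 1.956]
contact_force: [-0.7, 0.1, -2.0]
opening: 0.569
grasp_force: 41.8
```

```bash
python3 st.py
python3 - <<'E'
from h import *
print(sense()["eef_pos"])
g=grab_frame("scene"); crop(g,270,180,100,100,6,"pics/f.png")
E
```

```text
t 11.0333 tray -159.7 -309.2 z 78.9 yaw-tray -0.002 F [-0.7  0.1 -2. ] 0.5694971268752614 41.83476448059082
[491.3406667  -82.41167033  78.86624816]
```

View pics/f.png

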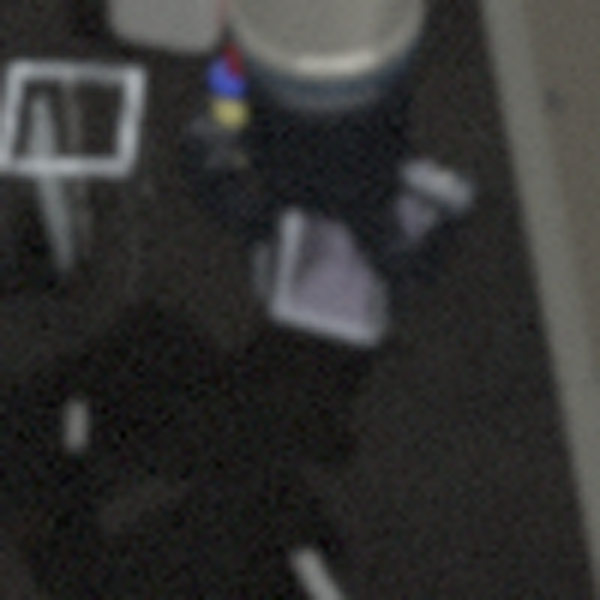

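step_arm(motion=[{"claw": 45,"delta_pos": [0,0,25],"turn": 0},{"claw": 45,"delta_pos": [0,0,20],"turn": 0},{"claw": 45,"delta_pos": [0,0,10],"turn": 0},{"claw": 45,"delta_pos": [0,0,4],"turn": 0},{"claw": 45,"delta_pos": [0,0,2],"turn": 0},{"claw": 45,"delta_pos": [0,0,2],"turn": 0},{"claw": 45,"delta_pos": [0,0,2],"turn": 0},{"claw": 45,"delta_pos": [0,0,0],"turn": 0}], force=20)

```text
clock: 11.75
eef_pos: [491.4, -78.3, 15.2]
tcp_rot: [-3.141, -0.002, 1.958]
contact_force: [-6.3, 6.3, 16.3]
opening: 0.573
grasp_force: 47.0
```

step_arm(motion=[{"claw": 54,"delta_pos": [0,0,0],"turn": 0},{"claw": 62,"delta_pos": [0,0,0],"turn": 0},{"claw": 70,"delta_pos": [0,0,0],"turn": 0},{"claw": 75,"delta_pos": [0,0,0],"turn": 0},{"claw": 75,"delta_pos": [0,0,0],"turn": 0},{"claw": 75,"delta_pos": [0,0,0],"turn": 0},{"claw": 75,"delta_pos": [0,0,0],"turn": 0},{"claw": 75,"delta_pos": [0,0,0],"turn": 0}])

```text
clock: 12.42
eef_pos: [492.1, -79.3, 14.0]
tcp_rot: [-3.141, -0.0, 1.958]
contact_force: [-0.7, -0.2, -0.6]
opening: 0.878
grasp_force: 0.0
```

```bash
python3 st.py
```

```text
t 12.4167 tray -157.8 -306.6 z 14.0 yaw-tray -0.0 F [-0.7 -0.2 -0.6] 0.8777928421190214 0.0
```

step_arm(motion=[{"claw": 75,"delta_pos": [-2,0,-10],"turn": 0},{"claw": 75,"delta_pos": [-3,0,-10],"turn": 0},{"claw": 75,"delta_pos": [0,0,0],"turn": 0},{"claw": 45,"delta_pos": [0,0,0],"turn": 0},{"claw": 45,"delta_pos": [0,0,0],"turn": 0},{"claw": 45,"delta_pos": [0,0,0],"turn": 0},{"claw": 45,"delta_pos": [0,0,0],"turn": 0},{"claw": 45,"delta_pos": [0,0,0],"turn": 0}], force=30)

```text
clock: 13.08
eef_pos: [494.0, -84.1, 34.4]
tcp_rot: [-3.142, 0.0, 1.958]
contact_force: [-1.8, -1.6, 8.7]
opening: 0.576
grasp_force: 29.8
```

```bash
python3 st.py
python3 - <<'E'
from h import *
g=grab_frame("scene"); crop(g,270,180,100,100,6,"pics/g.png")
E
```

```text
t 13.0833 tray -157.8 -311.8 z 34.4 yaw-tray -0.0 F [-1.8 -1.6  8.7] 0.5759711383569207 29.782743752002716
```

step_arm(motion=[{"claw": 45,"delta_pos": [0,0,-10],"turn": 0},{"claw": 45,"delta_pos": [0,0,-20],"turn": 0},{"claw": 45,"delta_pos": [0,0,-20],"turn": 0},{"claw": 45,"delta_pos": [10,6,0],"turn": 0},{"claw": 45,"delta_pos": [25,14,0],"turn": 0},{"claw": 45,"delta_pos": [30,16,0],"turn": 0},{"claw": 45,"delta_pos": [30,16,0],"turn": 0},{"claw": 45,"delta_pos": [30,16,0],"turn": 0}])

```text
clock: 13.8
eef_pos: [509.1, 59.3, 83.5]
tcp_rot: [-3.141, -0.0, 1.957]
contact_force: [0.7, 0.0, -2.1]
opening: 0.571
grasp_force: 32.8
```

step_arm(motion=[{"claw": 45,"delta_pos": [25,16,0],"turn": 0},{"claw": 45,"delta_pos": [15,9,0],"turn": 0},{"claw": 45,"delta_pos": [6,3,0],"turn": 0},{"claw": 45,"delta_pos": [0,0,15],"turn": 0},{"claw": 45,"delta_pos": [0,0,15],"turn": 0},{"claw": 45,"delta_pos": [0,0,7],"turn": 0},{"claw": 45,"delta_pos": [0,0,0],"turn": 0},{"claw": 45,"delta_pos": [0,0,0],"turn": 0}])

```text
clock: 14.47
eef_pos: [517.7, 110.3, 46.7]
tcp_rot: [-3.14, -0.0, 1.957]
contact_force: [-0.7, -0.2, -1.4]
opening: 0.571
grasp_force: 32.8
```

```bash
python3 st.py
```

```text
t 14.4667 tray -62.5 -140.7 z 46.7 yaw-tray -0.0 F [-0.7 -0.2 -1.4] 0.5711028279758763 32.84749925136566
```

step_arm(motion=[{"claw": 45,"delta_pos": [7,0,0],"turn": 0},{"claw": 45,"delta_pos": [5.5,0,0],"turn": 0},{"claw": 45,"delta_pos": [5.1,0,-2.6],"turn": 0},{"claw": 45,"delta_pos": [5.1,0,-2.6],"turn": 0},{"claw": 45,"delta_pos": [5.5,0,-1.3],"turn": 0},{"claw": 45,"delta_pos": [5.5,0,-1.2],"turn": 0},{"claw": 45,"delta_pos": [5.7,0,0.3],"turn": 0},{"claw": 45,"delta_pos": [5.7,0,0.3],"turn": 0}], force=20)

```text
clock: 15.13
eef_pos: [501.8, 152.6, 55.0]
tcp_rot: [3.14, 0.001, 1.958]
contact_force: [1.5, -4.6, -0.6]
opening: 0.571
grasp_force: 31.2
```

step_arm(motion=[{"claw": 45,"delta_pos": [5.4,0,1.7],"turn": 0},{"claw": 45,"delta_pos": [5.4,0,1.7],"turn": 0},{"claw": 45,"delta_pos": [4.8,0,3.1],"turn": 0},{"claw": 45,"delta_pos": [4.8,0,3.1],"turn": 0},{"claw": 45,"delta_pos": [4,0,4.2],"turn": 0},{"claw": 45,"delta_pos": [4,0,4.2],"turn": 0},{"claw": 45,"delta_pos": [0,0,0],"turn": 0},{"claw": 45,"delta_pos": [0,0,0],"turn": 0}])

```text
clock: 15.8
eef_pos: [490.4, 178.9, 35.7]
tcp_rot: [-3.141, -0.0, 1.958]
contact_force: [3.0, -2.6, -0.0]
opening: 0.577
grasp_force: 28.5
```

```bash
python3 st.py
```

```text
t 15.8 tray -61.9 -66.9 z 35.7 yaw-tray 0.0 F [ 3.  -2.6 -0. ] 0.5772791938739782 28.45027595758438
```

step_arm(motion=[{"claw": 45,"delta_pos": [0,0,-7],"turn": 0},{"claw": 45,"delta_pos": [0,0,-10],"turn": 0},{"claw": 45,"delta_pos": [8,7,0],"turn": 0},{"claw": 45,"delta_pos": [17,14,0],"turn": 0},{"claw": 45,"delta_pos": [17,14,0],"turn": 0},{"claw": 45,"delta_pos": [17,14,0],"turn": 0},{"claw": 45,"delta_pos": [8,8,0],"turn": 0},{"claw": 45,"delta_pos": [0,0,0],"turn": 0}], force=20)

```text
clock: 16.47
eef_pos: [519.4, 264.8, 53.7]
tcp_rot: [3.139, -0.001, 1.959]
contact_force: [0.2, -0.0, -2.0]
opening: 0.572
grasp_force: 28.1
```

step_arm(motion=[{"claw": 45,"delta_pos": [0,0,7],"turn": 0},{"claw": 45,"delta_pos": [0,0,6],"turn": 0},{"claw": 45,"delta_pos": [0,0,4],"turn": 0},{"claw": 45,"delta_pos": [0,0,2],"turn": 0},{"claw": 45,"delta_pos": [0,0,1],"turn": 0},{"claw": 45,"delta_pos": [0,0,1],"turn": 0},{"claw": 45,"delta_pos": [0,0,1],"turn": 0},{"claw": 45,"delta_pos": [0,0,1],"turn": 0}])

```text
clock: 17.13
eef_pos: [518.4, 262.1, 30.5]
tcp_rot: [3.141, 0.0, 1.958]
contact_force: [-0.6, -1.0, 2.5]
opening: 0.581
grasp_force: 28.8
```

```bash
python3 st.py
```

```text
t 17.1333 tray -4.6 -0.4 z 30.5 yaw-tray -0.0 F [-0.6 -1.   2.5] 0.5809003252539094 28.789049685001373
```

step_arm(motion=[{"claw": 45,"delta_pos": [0,0,1],"turn": 0},{"claw": 45,"delta_pos": [0,0,1],"turn": 0},{"claw": 45,"delta_pos": [0,0,1],"turn": 0},{"claw": 45,"delta_pos": [0,0,0],"turn": 0},{"claw": 45,"delta_pos": [0,0,0],"turn": 0}])

```text
clock: 17.55
eef_pos: [518.7, 263.4, 28.0]
tcp_rot: [3.14, -0.001, 1.958]
contact_force: [-2.3, 2.4, 7.8]
opening: 0.574
grasp_force: 29.6
```

```bash
python3 st.py
```

```text
t 17.55 tray -3.8 0.6 z 28.0 yaw-tray -0.0 F [-2.3  2.4  7.8] 0.5738272392013313 29.60522085428238
```

step_arm(motion=[{"claw": 54,"delta_pos": [0,0,0],"turn": 0},{"claw": 62,"delta_pos": [0,0,0],"turn": 0},{"claw": 70,"delta_pos": [0,0,0],"turn": 0},{"claw": 70,"delta_pos": [0,0,0],"turn": 0},{"claw": 70,"delta_pos": [0,0,0],"turn": 0},{"claw": 70,"delta_pos": [0,0,-10],"turn": 0},{"claw": 70,"delta_pos": [0,0,-30],"turn": 0},{"claw": 70,"delta_pos": [0,0,-40],"turn": 0}])

```text
clock: 18.22
eef_pos: [516.0, 261.1, 105.9]
tcp_rot: [-3.136, 0.001, 1.958]
contact_force: [0.8, 0.5, 0.0]
opening: 0.817
grasp_force: 0.0
```

step_arm(motion=[{"claw": 70,"delta_pos": [0,0,-40],"turn": 0},{"claw": 70,"delta_pos": [0,0,-40],"turn": 0},{"claw": 0,"delta_pos": [-5,-30,0],"turn": 0},{"claw": 0,"delta_pos": [-7,-30,0],"turn": 0},{"claw": 0,"delta_pos": [0,0,0],"turn": 0},{"claw": 0,"delta_pos": [0,0,0],"turn": 0}])

```text
clock: 18.72
eef_pos: [466.1, 227.8, 188.2]
tcp_rot: [3.141, -0.0, 1.957]
contact_force: [0.5, 0.3, -0.2]
opening: 0.257
grasp_force: 0.0
```

```bash
python3 st.py
python3 - <<'E'
from h import *
g=grab_frame("scene"); f=grab_frame("top")
a=cv2.resize(g["img"][240:360,180:280],(500,600),interpolation=3); b=cv2.resize(f["img"][190:290,125:175],(300,600),interpolation=3)
cv2.imwrite("pics/h.png",np.hstack([a,b])[:,:,::-1])
E
```

```text
t 18.7167 tray -65.9 -12.4 z 188.2 yaw-tray -0.0 F [ 0.5  0.3 -0.2] 0.25719337777763474 0.0
```

View pics/h.png

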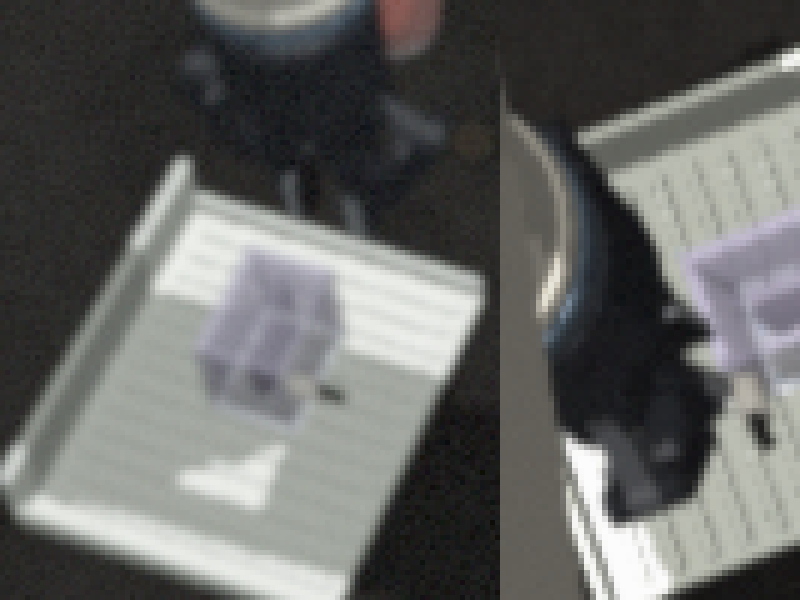

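The cell stands mouth down on the ribs, with its port at about (320,390) in the left panel, pointing to the open front. Now I push its port wall below and beside the port with closed fingers.

step_arm(motion=[{"claw": 0,"delta_pos": [0,0,30],"turn": 0},{"claw": 0,"delta_pos": [0,0,40],"turn": 0},{"claw": 0,"delta_pos": [0,0,40],"turn": 0},{"claw": 0,"delta_pos": [0,0,30],"turn": 0},{"claw": 0,"delta_pos": [0,0,19],"turn": 0},{"claw": 0,"delta_pos": [0,0,0],"turn": 0},{"claw": 0,"delta_pos": [0,10,0],"turn": 0},{"claw": 0,"delta_pos": [0,5,0],"turn": 0}])

```text
clock: 19.48
eef_pos: [483.5, 235.4, 29.3]
tcp_rot: [3.139, -0.0, 1.958]
contact_force: [1.3, -0.0, -0.2]
opening: -0.002
grasp_force: 0.0
```

step_arm(motion=[{"claw": 0,"delta_pos": [0,5,0],"turn": 0},{"claw": 0,"delta_pos": [0,6,0],"turn": 0},{"claw": 0,"delta_pos": [0,6,0],"turn": 0},{"claw": 0,"delta_pos": [0,6,0],"turn": 0},{"claw": 0,"delta_pos": [0,6,0],"turn": 0},{"claw": 0,"delta_pos": [0,6,0],"turn": 0},{"claw": 0,"delta_pos": [0,6,0],"turn": 0},{"claw": 0,"delta_pos": [0,6,0],"turn": 0}])

```text
clock: 20.15
eef_pos: [525.0, 252.1, 28.2]
tcp_rot: [-3.141, -0.0, 1.958]
contact_force: [-2.3, -1.0, 1.2]
opening: -0.001
grasp_force: 1.1
```

```bash
python3 st.py
```

```text
t 20.15 tray -2.3 -12.2 z 28.2 yaw-tray -0.0 F [-2.3 -1.   1.2] -0.001125515682242462 1.1364128720015287
```

step_arm(motion=[{"claw": 0,"delta_pos": [0,5,0],"turn": 0},{"claw": 0,"delta_pos": [0,5,0],"turn": 0},{"claw": 0,"delta_pos": [0,4,0],"turn": 0},{"claw": 0,"delta_pos": [0,2,0],"turn": 0},{"claw": 0,"delta_pos": [0,1,0],"turn": 0},{"claw": 0,"delta_pos": [0,1,0],"turn": 0},{"claw": 0,"delta_pos": [0,1,0],"turn": 0}])

```text
clock: 20.73
eef_pos: [541.9, 259.0, 28.1]
tcp_rot: [-3.141, -0.0, 1.958]
contact_force: [-1.9, -0.8, 2.1]
opening: -0.002
grasp_force: 1.2
```

```bash
python3 st.py
```

```text
t 20.7333 tray 16.0 -12.1 z 28.1 yaw-tray -0.0 F [-1.9 -0.8  2.1] -0.001720647081359391 1.2067858793670894
```

step_arm(motion=[{"claw": 0,"delta_pos": [0,1,0],"turn": 0},{"claw": 0,"delta_pos": [0,1,0],"turn": 0},{"claw": 0,"delta_pos": [0,1,0],"turn": 0},{"claw": 0,"delta_pos": [0,0,0],"turn": 0}])

```text
clock: 21.07
eef_pos: [545.5, 260.5, 28.3]
tcp_rot: [3.14, 0.0, 1.958]
contact_force: [-0.1, 0.2, 0.8]
opening: 0.001
grasp_force: 0.0
```

step_arm(motion=[{"claw": 0,"delta_pos": [0,1,0],"turn": 0},{"claw": 0,"delta_pos": [0,1,0],"turn": 0},{"claw": 0,"delta_pos": [0,0,0],"turn": 0}])

```text
clock: 21.32
eef_pos: [546.6, 260.8, 28.2]
tcp_rot: [-3.141, 0.0, 1.958]
contact_force: [-1.4, -1.1, 1.1]
opening: -0.003
grasp_force: 0.9
```

step_arm(motion=[{"claw": 0,"delta_pos": [0,1,0],"turn": 0},{"claw": 0,"delta_pos": [0,0,0],"turn": 0},{"claw": 0,"delta_pos": [0,0,0],"turn": 0}])

```text
clock: 21.57
eef_pos: [546.7, 260.9, 28.1]
tcp_rot: [-3.14, 0.0, 1.958]
contact_force: [-3.8, -2.4, 3.7]
opening: -0.002
grasp_force: 2.6
```

step_arm(motion=[{"claw": 0,"delta_pos": [0,1,0],"turn": 0},{"claw": 0,"delta_pos": [0,1,0],"turn": 0},{"claw": 0,"delta_pos": [0,1,0],"turn": 0},{"claw": 0,"delta_pos": [0,0,0],"turn": 0}])

```text
clock: 21.9
eef_pos: [547.0, 260.7, 27.9]
tcp_rot: [-3.134, 0.001, 1.958]
contact_force: [-13.2, -7.1, 12.2]
opening: 0.0
grasp_force: 7.7
```

```bash
python3 st.py
```

```text
t 21.9 tray 21.4 -12.5 z 27.9 yaw-tray 0.0 F [-13.2  -7.1  12.2] 0.00022705382681441344 7.703702263534069
```

step_arm(motion=[{"claw": 0,"delta_pos": [0,-2,0],"turn": 0},{"claw": 0,"delta_pos": [0,-4,0],"turn": 0},{"claw": 0,"delta_pos": [0,-20,0],"turn": 0},{"claw": 0,"delta_pos": [0,-30,0],"turn": 0},{"claw": 0,"delta_pos": [0,-20,-20],"turn": 0},{"claw": 0,"delta_pos": [0,0,-40],"turn": 0},{"claw": 0,"delta_pos": [0,0,-40],"turn": 0},{"claw": 0,"delta_pos": [0,0,-40],"turn": 0}])

```text
clock: 22.57
eef_pos: [479.7, 233.7, 169.8]
tcp_rot: [3.141, -0.0, 1.958]
contact_force: [1.4, 0.6, -0.0]
opening: 0.001
grasp_force: 0.0
```

step_arm(motion=[{"claw": 0,"delta_pos": [-40,0,-20],"turn": 0},{"claw": 0,"delta_pos": [-40,0,0],"turn": 0},{"claw": 0,"delta_pos": [-40,0,0],"turn": 0},{"claw": 0,"delta_pos": [-40,0,0],"turn": 0},{"claw": 0,"delta_pos": [-40,0,0],"turn": 0},{"claw": 0,"delta_pos": [-40,0,0],"turn": 0},{"claw": 0,"delta_pos": [-20,0,0],"turn": 0},{"claw": 0,"delta_pos": [0,0,0],"turn": 0}])

```text
clock: 23.23
eef_pos: [579.2, -8.3, 187.0]
tcp_rot: [3.14, 0.002, 1.954]
contact_force: [0.3, 0.5, 0.3]
opening: 0.0
grasp_force: 0.0
```

```bash
python3 - <<'E'
from h import *
from scipy.optimize import minimize
f=grab_frame("scene"); im=f["img"].astype(int)
# violet silhouette: blue over green
m=((im[...,2]-im[...,1])>8)&(im.sum(2)>150)
w=np.zeros_like(m); w[240:340,180:290]=1; m=(m&w).astype(np.uint8)
n,lab,st,c=cv2.connectedComponentsWithStats(m); print(st[1:][st[1:,4]>30], c[1:][st[1:,4]>30])
k=1+np.argmax(st[1:,4]); m=cv2.morphologyEx((lab==k).astype(np.uint8),cv2.MORPH_CLOSE,np.ones((5,5)))
def sil(p,s=4):
    ct,t=np.cos(.387),np.sin(.387); c,q=np.cos(p[2]),np.sin(p[2])
    L=np.array([[x,y,z] for x in(-50,0) for y in(-34,34) for z in(14,80)],float)
    x=84+p[0]+L[:,0]*c-L[:,1]*q; y=p[1]+L[:,0]*q+L[:,1]*c
    W=np.c_[522.5+ct*x-t*y,264.2+t*x+ct*y,L[:,2]]
    h=cv2.convexHull(((proj(f,W)+.5)*s).astype(np.float32)); a=np.zeros((480*s,640*s),np.float32)
    cv2.fillConvexPoly(a,h.round().astype(int),1); return cv2.resize(a,(640,480),interpolation=cv2.INTER_AREA)
r=min((minimize(lambda p:np.abs(sil([p[0],p[1],p[2]/100])-m).sum(),[x0,-11,y0],method="Nelder-Mead",options=dict(initial_simplex=[[x0,-11,y0],[x0+6,-11,y0],[x0,-4,y0],[x0,-11,y0+8]])) for x0 in(-8,0) for y0 in(-6,0,6)),key=lambda r:r.fun)
print("back x,y,yaw*100",r.x,"mismatch px",r.fun,"area",m.sum())
print("at nominal",[np.abs(sil([x,r.x[1],0])-m).sum().round() for x in(-10,-5,0,5)])
E
python3 st.py
```

```text
[[196 282  28  29 492]] [[209.42682927 295.86788618]]
back x,y,yaw*100 [ 13.77391876 -26.21568502  26.86759884] mismatch px 289.0 area 504
at nominal [np.float32(600.0), np.float32(503.0), np.float32(401.0), np.float32(338.0)]
t 23.2833 tray -50.6 -271.6 z 186.8 yaw-tray -0.003 F [-0.6 -0.   0.2] 0.002317837778408172 0.0
```

Run:
```python
from h import *
f=grab_frame("top"); im=cv2.GaussianBlur(f["img"],(3,3),0).astype(int); c=im[...,2]-im[...,1]
ct,t=np.cos(.387),np.sin(.387)
L=np.array([[x,y,z] for z in(80,14) for x,y in((84,22),(84,-46),(34,-46),(34,22))],float)
print(proj(f,np.c_[522.5+ct*L[:,0]-t*L[:,1],264.2+t*L[:,0]+ct*L[:,1],L[:,2]]).round(1))
print("cols 150..205")
for r in range(184,240): print(r,"".join("%x"%min(15,max(0,v//3)) if v>2 else "." for v in c[r,150:206]), im[r,170].tolist())
```

```text
[[142.6 208.2]
 [170.1 197.9]
 [176.9 216.9]
 [149.3 227.4]
 [152.8 215.1]
 [178.7 205.4]
 [185.2 223.3]
 [159.2 233.2]]
cols 150..205
184 ........................................................ [240, 236, 227]
185 ........................................................ [241, 238, 229]
186 ........................................................ [242, 239, 230]
187 ........................................................ [243, 239, 230]
188 ........................................................ [243, 239, 230]
189 ........................................................ [243, 240, 231]
190 ........................................................ [243, 240, 231]
191 ........................................................ [243, 240, 231]
192 ........................................................ [243, 240, 231]
193 ........................................................ [243, 240, 230]
194 ........................................................ [243, 240, 231]
195 ........................................................ [244, 241, 232]
196 .....................................
[... 2646 characters left out ...]
0, 245]
231 ........................................................ [251, 250, 245]
232 ........................................................ [251, 250, 244]
233 ........................................................ [251, 249, 243]
234 ........................................................ [250, 249, 242]
235 ........................................................ [249, 247, 240]
236 ........................................................ [245, 243, 235]
237 ........................................................ [236, 233, 224]
238 ........................................................ [221, 218, 206]
239 ........................................................ [202, 198, 186]
```

step_arm(motion=[{"claw": 0,"delta_pos": [-35,-22,0],"turn": 0},{"claw": 0,"delta_pos": [-35,-22,0],"turn": 0},{"claw": 0,"delta_pos": [-35,-22,0],"turn": 0},{"claw": 0,"delta_pos": [-35,-22,0],"turn": 0},{"claw": 0,"delta_pos": [-35,-22,0],"turn": 0},{"claw": 0,"delta_pos": [-35,-22,0],"turn": 0},{"claw": 0,"delta_pos": [-35,-22,0],"turn": 0},{"claw": 0,"delta_pos": [0,0,0],"turn": 0}])

```text
clock: 24.0
eef_pos: [526.3, -294.5, 187.1]
tcp_rot: [-3.141, 0.003, 1.956]
contact_force: [-0.6, 0.5, -0.4]
opening: -0.001
grasp_force: 0.0
```

Run:
```python
from h import *
from scipy.optimize import minimize
def run(name,box):
    f=grab_frame(name); im=cv2.GaussianBlur(f["img"],(3,3),0).astype(int); c=im[...,2]-im[...,1]
    x0,y0,x1,y1=box; w=np.zeros(c.shape,bool); w[y0:y1,x0:x1]=1
    m=((c>4)&w).astype(np.uint8); n,lab,st,_=cv2.connectedComponentsWithStats(m); k=1+np.argmax(st[1:,4]); m=(lab==k).astype(np.uint8)
    cs,_=cv2.findContours(m,cv2.RETR_EXTERNAL,cv2.CHAIN_APPROX_NONE); m[:]=0; cv2.fillPoly(m,[cv2.convexHull(np.vstack(cs))],1)
    def sil(p,s=4):
        ct,t=np.cos(.387),np.sin(.387); cc,q=np.cos(p[2]),np.sin(p[2])
        L=np.array([[x,y,z] for x in(-50,0) for y in(-34,34) for z in(14,80)],float)
        x=84+p[0]+L[:,0]*cc-L[:,1]*q; y=p[1]+L[:,0]*q+L[:,1]*cc
        W=np.c_[522.5+ct*x-t*y,264.2+t*x+ct*y,L[:,2]]
        a=np.zeros((480*s,640*s),np.float32); cv2.fillConvexPoly(a,cv2.convexHull(((proj(f,W)+.5)*s).astype(np.float32)).round().astype(int),1)
        return cv2.resize(a,(640,480),interpolation=cv2.INTER_AREA)
    r=min((minimize(lambda p:np.abs(sil([p[0],p[1],p[2]/100])-m).sum(),[a,-11,b],method="Nelder-Mead",options=dict(initial_simplex=[[a,-11,b],[a+6,-11,b],[a,-4,b],[a,-11,b+8]])) for a in(-8,0) for b in(-6,0,6)),key=lambda r:r.fun)
    print(name,st[k],"x,y,yaw*100",r.x.round(1),r.fun,m.sum(),"nominal",np.abs(sil([0,-11,0])-m).sum())
    return f,c
run("scene",(170,230,300,350))
f,c=run("top",(125,180,205,260))
for r in range(190,246,1): print(r,"".join("%x"%min(15,v//3) if v>2 else "." for v in c[r,130:206]))
```

```text
scene [196 281  31  35 632] x,y,yaw*100 [  7.9 -24.    2. ] 95.1875 735 nominal 309.25
top [146 196  41  36 766] x,y,yaw*100 [  3.5 -17.7   1.1] 43.3125 983 nominal 259.25
190 ............................................................................
191 ............................................................................
192 ............................................................................
193 ............................................................................
194 ............................................................................
195 ............................................................................
196 ........................................111.................................
197 ......................................1233321...............................
198 ...................................1223456542...............................
199 .................................1234455666531..............................
200 ..............................11234556666666421.............................
201 ............................12345
[... 2907 characters left out ...]
....................................................
238 ............................................................................
239 ............................................................................
240 ............................................................................
241 ............................................................................
242 ............................................................................
243 ............................................................................
244 ............................................................................
245 ............................................................................
```

```bash
python3 -c "
from rig import *
print(sign_off())"
```

```text
the job is handed in; nothing more can be done
None
```

I turned the violet cell over in two quarter turns and handed the job in at about 24 s: it stands mouth down on the tray, plain wall pushed up to the fence (top camera: parallel within about 0.01 rad, 18 mm right of the fence's middle). I did not separately measure the side-lying rest or whether any bystander moved, and the hand-in returned no verdict.

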